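Clear a brass offcut out of a T-slot with the slot scraper

ROBOT

A 7-joint arm with a two-finger parallel gripper is mounted at the origin on a cart in front of the work surface, level with it; the furniture and walls round the work are solid. World frame = base frame: x ahead of the robot, y to its left, z up, the work surface at z = 0. Lengths are in m, angles in rad, forces in N, time in s.
With the tool pointing down it reaches from about 0.35 to 0.775 m from the base axis. Payload 3.1 kg.
Tool frame: the origin (TCP) lies at the very end of the fingers, on their centre line; the grasp point (between the pads) lies 19 mm behind it; y points along the fingers, z is the direction in which the jaws open and shut, and the axes are right-handed (so a half turn about y gives the same grasp; the last joint's range is limited). The gripper opens to 85 mm and grips with 20 to 120 N. Pads are 22 mm wide; open, the fingers measure 114 mm over their backs; the gripper's body (76 mm by 85 mm) begins 54 mm behind the grasp point. The pads swing forward as they close: fully open they stand 13 mm farther back than shut.
Start: joints at [1.194, 0.311, 0.014, 1.512, -0.004, 1.319, -0.027], TCP at [0.181, -0.519, 0.231] pointing down, gripper open.
Joint ranges: [-2.7, 2.7], [-0.3, 1.91], [-1.27, 1.3], [0.12, 2.57], [-1.44, 4.58], [0.2, 2.03], [-3.05, 3.05]. Speed limits (rad/s): [2.79, 2.79, 3.14, 3.14, 3.14, 3.14, 3.14].

INTERFACE

Orientations are given as a unit quaternion [x, y, z, w].
In Python, from cell import r, optics, order gives the robot as it stands. The module is installed in compiled form; this text tells all that it offers.
- The arm moves only by the tool send_rows, never from a script. Its argument "targets" is a list of rows, each an object with "fingers": the closure, from 0 (fully open) to 1 (shut); "slide": the shift along the tool's x, y, z in m, a list of three; "delta_rot": the turn, a rotation vector about the tool's x, y, z in degrees, a list of three. In form: [{"fingers": fingers, "slide": [tx, ty, tz], "delta_rot": [ax, ay, az]}, ...]. A call has 1 to 10 rows; each row is the pose to reach, as a shift and turn from the pose commanded when the call began, along the tool's axes at that moment; what a row does not reach only later rows make up. A row lasts 1/8 s, in which the tool goes at most 62.5 mm and 10.7 degrees, less where a joint would pass 70% of its speed; a pose out of reach is approached as far as the arm can. A call with a gripper value outside its range is refused whole. The fingers move at their own pace and stop on an object; "force" is the grip in N (left out, the last holds). Time passes only in rows, so rows that repeat a pose let the fingers close. It gives the time, the measured TCP pose, the force and the opening at its end, in the units of the state.
- r.observe(): the state, without advancing time (a new reading comes with each control period).
- optics.camera(name): name is "side" or "top" or "wrist"; returns the picture (480x640x3 uint8, blue, green, red); there is no depth.
- optics.get_calibration(name): a dict with "fx", "fy", "cx", "cy" (pixels), "rvec" (rotation vector, rad) and "tvec" (3), from world to camera coordinates, as OpenCV has them; the wrist camera has in their place "mount" (4x4, takes a point from camera to tool coordinates, whose origin is the TCP and whose axes are the tool frame's). Camera axes: x right, y down, z forward; pixel columns grow to the right and rows downward; lengths in m; the calibration is good to about 2 mm. The wrist camera is an equidistant fisheye: a pixel r from the principal point sees the ray r / f radians off the axis. A picture is of the moment at which its call begins: read the wrist's pose just before it. get_calibration takes no time and is no camera call.
- order.job_done(): hands the job in, once; it reports no verdict.
The state is a dict: "t": time; "joints": joint angles; "dq": joint speeds; "tau": joint torques, N m; "tool_pos": TCP position; "tcp_rot": TCP orientation; "wrist_force": force on the tool from outside, world axes, zero at the start; "wrist_torque": the same for the moment, N m; "width": opening from 0.0 (shut) to 1.0 (fully open).
Only numpy, scipy, OpenCV 4.12 (cv2) and the standard library are available. Lean on these libraries where they do the work, as an engineer would, in place of code of your own. Each camera call takes 0.05 s, during which the arm holds its last target.

TASK

A brass offcut is stuck in the T-slot of the fixture plate. Slide the yellow gate grip all the way to its end stop so that the open end of the slot is free, then push the red-handled scraper along the slot until it drives the offcut out of that end so that it drops fully into the tray. Do not touch the offcut with the gripper, leave the gate open and the scraper standing in the slot, and do not disturb the mug, the black case or the remote control.

Things in the scene. Friction and masses are not known exactly. Their poses are not given: they have to be found in the camera images.
- slot_plate: aluminium fixture plate, fixed, 150 (x) x 260 (y) x 52 mm high. Origin: centre of its footprint at desk height; z up. A T-slot runs along its y at x = 0, closed at y = -0.120, open at the end face y = +0.130. Slot floor at z = 0.028; slot 36 mm wide and 14 mm high, above it a neck 16 mm wide up to the top face at z = 0.052.
- end_gate (a joint): steel bar gate across the slot's open end, slides along the plate's +x: 0 to 0.010 closed, 0.045 open against its end stop. Stays where it is left; slides at about 1.5 N. The slot is free only when it is nearly fully open.
- gate_grip (a point): centre of the gate's upright yellow grip block, 14 mm along the plate's x, 26 mm along y, 36 mm high (z = 0.059 to 0.095 above the desk); at the plate's x = -0.008 plus the joint value, y = 0.1365. Push it along the plate's +x or take it from above.
- scraper_handle (a point): centre of the scraper's upright red handle block, 44 mm along the plate's x, 16 mm along y, 36 mm high (z = 0.059 to 0.095 above the desk). Starts near the closed end; slides freely along the plate's y. With it at the plate's y = 0.100 the foot's front is flush with the slot's open end; at 0.112 the offcut has dropped; beyond 0.130 the scraper begins to fall out.
- offcut_center (a point): centre of the brass offcut: base 30 (x) x 72 (y) x 10 mm, with a 10 mm wide rib that shows in the slot's neck, 19 mm high in all, about 0.14 kg (varies). At first on the slot floor between scraper and gate, its long side along the slot.
- tray: grey shallow tool tray, fixed, 135 (x) x 215 (y) x 16 mm, open on top; origin: centre of its underside. It lies in front of the slot's open end, its long side across the slot, with one edge under the plate's overhang, and catches the offcut.
- mug: green mug, 86 x 118 x 96 mm, bystander, loose, left of the work; origin at its underside
- wipe_case: flat black case, 68 x 105 x 12 mm, bystander, loose, right of the work
- remote_control: black remote control, 190 x 50 x 22 mm, bystander, loose, right of the work
- offcut: the same brass offcut; origin: centre of the underside of its base
- scraper: the scraper, about 0.25 kg (varies), loose: slick white plastic T-foot 60 mm along y, captive in the slot with 2 mm play, a 40 x 56 mm flange just above the plate (z = 0.054 to 0.059), the red handle on it. Slides easily, best pushed low on the handle. Origin: centre of the foot's underside, 49 mm below the handle's centre; axes as the plate's.
Things that resemble listed ones, but are neither listed nor needed, are in the scene too. Several things have the shape of the scraper; the one meant has the colours described above.

How it is judged:
On the way, in this order (a step that is already met when the one before it is completed fails the run):
1. the gate is slid to its end stop while the offcut is still in the slot (value of joint end_gate above 0.041 m and y of offcut_center in the frame of slot_plate below 0.11 m and height (world z) of offcut_center above 0.03 m), for 0.2 s.
2. the scraper has driven the offcut out of the slot's end and it lies in the tray (x of offcut_center in the frame of tray between -0.062 and 0.062 m and y of offcut_center in the frame of tray between -0.1 and 0.1 m and z of offcut_center in the frame of tray below 0.02 m and y of scraper_handle in the frame of slot_plate above 0.06 m), for 0.2 s.
At the end, for the whole second after the job is handed in: The offcut rests in the tray (its centre inside the tray's walls, under 20 mm above the desk), the gate is within 4 mm of its open end stop, and the scraper stands upright (within 0.15 rad) in the slot, at most 30 mm out of its end (x of offcut_center in the frame of tray between -0.062 and 0.062 m and y of offcut_center in the frame of tray between -0.1 and 0.1 m and z of offcut_center in the frame of tray below 0.02 m and linear speed of each of offcut, scraper below 0.02 m/s and value of joint end_gate above 0.041 m and y of scraper_handle in the frame of slot_plate below 0.13 m and z of scraper_handle in the frame of slot_plate above 0.065 m and angle between scraper_handle's own z axis and vertical below 0.15 rad); the robot touches nothing.
It fails at once if the gripper touches the offcut (contact force between the fingers and offcut above 0.5 N).
It fails at once if the mug, the black case or the remote control is moved by more than 30 mm, or the mug tipped (distance of any of mug, wipe_case, remote_control from where it was at the start of the episode above 0.03 m or angle between mug's own z axis and vertical above 0.3 rad).
It also fails if it takes over 48 s, if anything falls off the work surface, if the arm or the gripper's body presses on something with over 40 N, if the wrist force passes 120 N, or if a joint passes its speed limit or range.

## Working session

There is one attempt and no reset: what is moved stays moved. The work goes in short steps, Python scripts to look and compute and a tool call to move; the robot and the scene stay as the last step left them, time stands still between calls to the robot, and variables do not carry over. Pictures are saved under pics/ and viewed, and the job is handed in when it is done.

Besides the shell and the picture viewer there is one more tool, called after ">>>" as name(argument=value, ...), one argument or row to a line, values as JSON. send_rows: Moves the arm, as the interface text tells. Its arguments: {"type":"object","properties":{"targets":{"type":"array","items":{"type":"object","properties":{"fingers":{"type":"number"},"slide":{"type":"array","items":{"type":"number"}},"delta_rot":{"type":"array","items":{"type":"number"}}}}},"force":{"type":"number"}},"required":["targets"]}

```bash
mkdir -p pics; ls; python3 - <<'E'
from cell import r, optics, order
import cv2
print(r.observe())
for n in ["side","top","wrist"]:
    print(n,optics.get_calibration(n))
    cv2.imwrite(f"pics/{n}0.png",optics.camera(n))
print(r.observe()['t'])
E
```

```text
pics
{'t': 0.0, 'joints': array([ 1.19428328,  0.31176503,  0.01398632,  1.51308038, -0.00438132,
        1.31919108, -0.02719471]), 'dq': array([-0.00024274, -0.00188983, -0.00191993, -0.00088865, -0.00025324,
        0.00198721,  0.00143736]), 'tau': array([-7.69953795e-05, -3.79909086e+01,  1.46231242e-01, -2.30589294e+01,
        1.23126351e-02,  1.37061632e-02,  2.37380931e-05]), 'tool_pos': array([ 0.18049069, -0.51875942,  0.23019005]), 'tcp_rot': array([-0.11803627,  0.69804926, -0.69638205,  0.11767205]), 'wrist_force': array([0.66857714, 0.02992841, 0.55766409]), 'wrist_torque': array([-0.03473334, -0.04376158, -0.05094819]), 'width': 0.9984718811655989}
side {'fx': 589.0447757060195, 'fy': 589.0447757060195, 'cx': 318.7211091257234, 'cy': 237.3116339948652, 'rvec': array([ 2.59044423,  0.12856504, -0.02454202]), 'tvec': array([-0.46461282, -0.07003977,  1.73405185])}
top {'fx': 515.3502463880047, 'fy': 515.3502463880047, 'cx': 312.46924922894135, 'cy': 239.25303254480625, 'rvec': array([ 2.16587784, -2.20742869,  0.06214285]), 'tvec': array([-0.05632179,  0.46711734,  1.5787656 ])}
wrist {'fx': 371.64829954431775, 'fy': 371.64829954431775, 'cx': 318.0254813768772, 'cy': 239.0816320289292, 'mount': array([[-2.58020953e-04,  9.49018245e-01,  3.15221039e-01,
        -8.06083131e-02],
       [ 2.45174128e-04, -3.15220980e-01,  9.49018268e-01,
        -1.42700410e-01],
       [ 9.99999937e-01,  3.22150641e-04, -1.51341103e-04,
        -3.80452513e-04],
       [ 0.00000000e+00,  0.00000000e+00,  0.00000000e+00,
         1.00000000e+00]])}
0.15
```

View pics/top0.png

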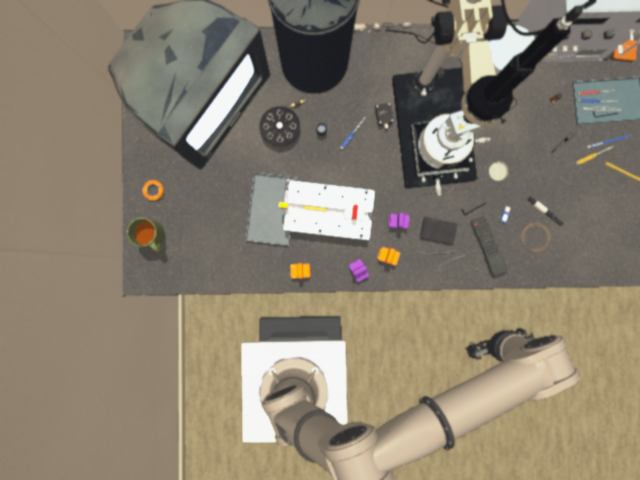

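View pics/side0.png

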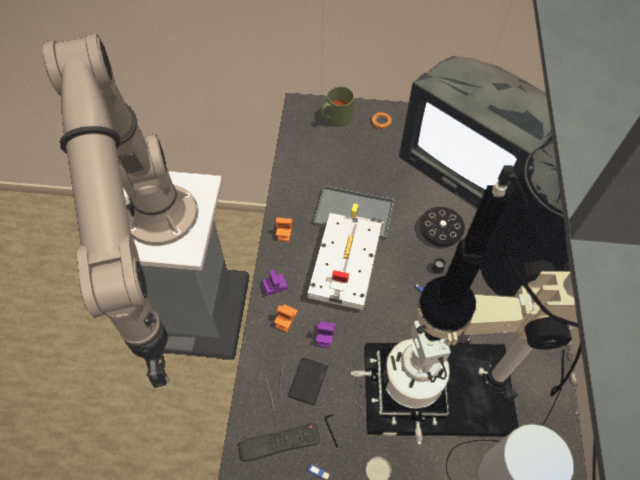

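```bash
cat > h.py <<'E'
import numpy as np, cv2
from cell import r, optics, order
from scipy.spatial.transform import Rotation as R
def ray(name,uv):
    c=optics.get_calibration(name)
    K=np.array([[c['fx'],0,c['cx']],[0,c['fy'],c['cy']],[0,0,1]])
    Rm=cv2.Rodrigues(c['rvec'])[0]; o=-Rm.T@c['tvec']
    d=Rm.T@np.linalg.inv(K)@np.array([uv[0],uv[1],1.]); return o,d/np.linalg.norm(d)
def onz(name,uv,z):
    o,d=ray(name,uv); return o+d*(z-o[2])/d[2]
def tri(uv1,uv2,n1="top",n2="side"):
    o1,d1=ray(n1,uv1);o2,d2=ray(n2,uv2)
    A=np.array([d1,-d2]).T; s=np.linalg.lstsq(A,o2-o1,rcond=None)[0]
    p,q=o1+d1*s[0],o2+d2*s[1]; return (p+q)/2,np.linalg.norm(p-q)
def proj(name,P):
    c=optics.get_calibration(name)
    K=np.array([[c['fx'],0,c['cx']],[0,c['fy'],c['cy']],[0,0,1]])
    return cv2.projectPoints(np.array(P,float).reshape(-1,1,3),c['rvec'],c['tvec'],K,None)[0].reshape(-1,2)
def blob(img,lo,hi,box):
    hsv=cv2.cvtColor(img,cv2.COLOR_BGR2HSV); m=cv2.inRange(hsv,np.array(lo),np.array(hi))
    x0,y0,x1,y1=box; mm=np.zeros_like(m); mm[y0:y1,x0:x1]=m[y0:y1,x0:x1]
    n,l,s,c=cv2.connectedComponentsWithStats(mm)
    return [(c[i].round(1).tolist(),s[i].tolist()) for i in range(1,n) if s[i][4]>3],mm
E
python3 - <<'E'
from h import *
t=cv2.imread("pics/top0.png"); s=cv2.imread("pics/side0.png")
a=cv2.resize(t[160:290,235:435],None,fx=4,fy=4,interpolation=cv2.INTER_CUBIC)
b=cv2.resize(s[180:320,290:410],None,fx=4,fy=4,interpolation=cv2.INTER_CUBIC)
cv2.imwrite("pics/tc.png",a);cv2.imwrite("pics/sc.png",b)
for n,im,box in (("top",t,(240,160,385,250)),("side",s,(300,180,400,310))):
    print(n,"white",[x for x in blob(im,(0,0,170),(180,60,255),box)[0] if x[1][4]>100])
    print("yel",blob(im,(18,120,120),(35,255,255),box)[0]); print("red",blob(im,(0,150,100),(8,255,255),box)[0])
    m=blob(im,(0,0,150),(180,70,255),box)[1]
    m=cv2.morphologyEx(m,cv2.MORPH_CLOSE,np.ones((9,9)))
    c=max(cv2.findContours(m,0,2)[0],key=cv2.contourArea); print(cv2.minAreaRect(c),cv2.boxPoints(cv2.minAreaRect(c)).round(1).tolist(), cv2.approxPolyDP(c,4,True).tolist())
E
```

```text
top white [([328.1, 209.6], [282, 179, 93, 61, 4256])]
yel [([282.8, 204.7], [279, 202, 9, 6, 46]), ([314.5, 207.9], [304, 206, 22, 5, 60]), ([382.7, 248.6], [381, 248, 4, 2, 7])]
red [([354.5, 211.9], [353, 206, 4, 13, 45])]
((311.493896484375, 213.5548858642578), (121.25382995605469, 65.48590087890625), 6.340191841125488) [[247.60000610351562, 239.39999389648438], [254.89999389648438, 174.3000030517578], [375.3999938964844, 187.6999969482422], [368.1000061035156, 252.8000030517578]] [[[256, 176]], [[248, 239]], [[287, 243]], [[288, 231]], [[369, 239]], [[374, 190]]]
side white [([345.7, 257.9], [308, 213, 76, 92, 4255])]
yel [([354.2, 209.9], [352, 204, 6, 14, 65]), ([348.1, 246.2], [344, 236, 9, 22, 86])]
red [([340.0, 275.5], [333, 271, 15, 11, 108])]
((348.81549072265625, 253.90963745117188), (60.61927795410156, 102.625732421875), 14.782724380493164) [[306.3999938964844, 295.79998779296875], [332.6000061035156, 196.60000610351562], [391.20001220703125, 212.0], [365.0, 311.29998779296875]] [[[353, 203]], [[350, 214]], [[328, 214]], [[308, 293]], [[325, 300]], [[338, 297]], [[343, 304]], [[361, 308]], [[380, 229]], [[387, 228]], [[383, 221]], [[359, 216]], [[358, 204]]]
```

View pics/tc.png

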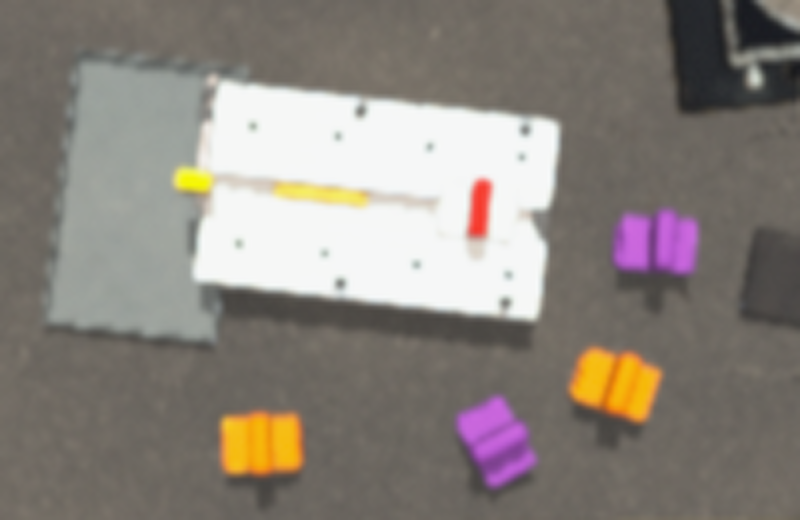

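View pics/sc.png

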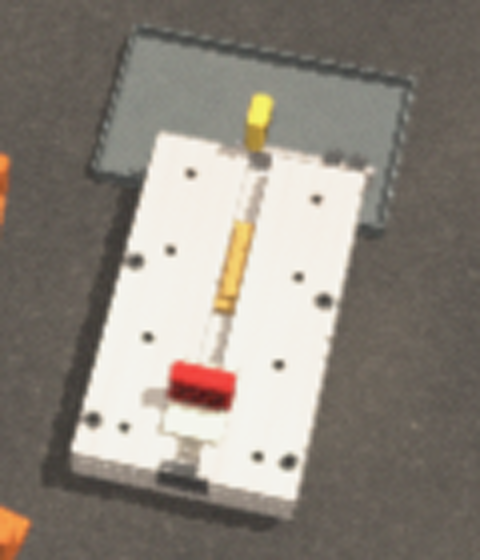

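View pics/wrist0.png

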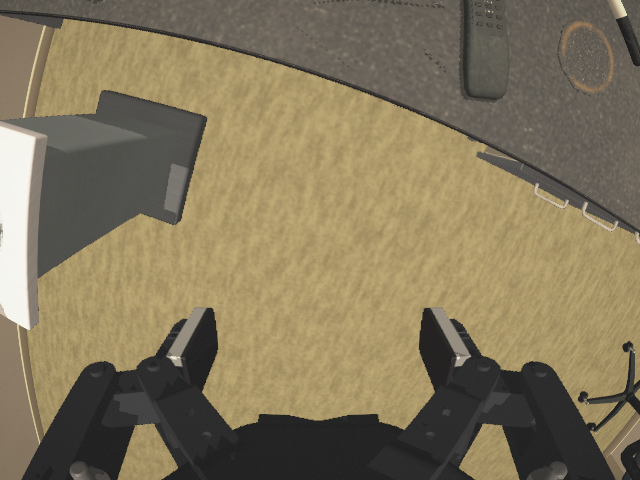

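```bash
python3 - <<'E'
from h import *
cs=[(213,82),(560,121),(540,322),(193,283)]
P=[onz("top",(235+u/4,160+v/4),0.052)[:2] for u,v in cs]
P=np.array(P); print(P.round(4), [np.linalg.norm(P[i]-P[(i+1)%4]).round(4) for i in range(4)], P.mean(0))
cs=[(161,131),(372,172),(290,500),(72,458)]
Q=np.array([onz("side",(290+u/4,180+v/4),0.052)[:2] for u,v in cs])
print(Q.round(4), [np.linalg.norm(Q[i]-Q[(i+1)%4]).round(4) for i in range(4)],Q.mean(0))
print("red tri",tri((354.5,211.9),(340,275.5)),"yel",tri((282.8,204.7),(354.2,209.9)))
for z in (0.095,):
  print(onz("top",(354.5,211.9),z),onz("top",(282.8,204.7),z))
for nm,A in(("top",P),):
  d=(A[0]-A[1]+A[3]-A[2]); print(np.degrees(np.arctan2(d[1],d[0])))
d=(Q[0]+Q[1]-Q[2]-Q[3]); print(np.degrees(np.arctan2(d[1],d[0])))
E
```

```text
[[ 0.644   0.0049]
 [ 0.6089 -0.2579]
 [ 0.4565 -0.2388]
 [ 0.491   0.0224]] [np.float64(0.2651), np.float64(0.1536), np.float64(0.2635), np.float64(0.154)] [ 0.55012016 -0.1173359 ]
[[ 4.975e-01  1.890e-02]
 [ 6.486e-01 -5.000e-04]
 [ 6.057e-01 -2.593e-01]
 [ 4.618e-01 -2.436e-01]] [np.float64(0.1523), np.float64(0.2623), np.float64(0.1448), np.float64(0.2649)] [ 0.55342254 -0.12115075]
red tri (array([ 0.54109936, -0.19224995,  0.07682225]), np.float64(0.0003258547311327888)) yel (array([0.56591577, 0.02093921, 0.07418075]), np.float64(0.0029521728559290276))
[ 0.53917637 -0.19080832  0.095     ] [0.5646413  0.01993259 0.095     ]
82.429165401886
81.4301853885492
```

```bash
cat >> h.py <<'E'
C=np.array([0.551,-0.119]); YAW=np.radians(-7.8)
xh=np.array([np.cos(YAW),np.sin(YAW),0]); yh=np.array([-np.sin(YAW),np.cos(YAW),0])
def pl(x,y,z): return np.array([C[0],C[1],0])+xh*x+yh*y+np.array([0,0,z])
def topl(p): d=np.array(p)-[C[0],C[1],0]; return np.array([d@xh,d@yh,d[2]])
def plan(target,zdir=None):
    s=r.observe(); T=R.from_quat(s['tcp_rot']); M=T.as_matrix()
    print("pos",s['tool_pos'].round(4),"plate",topl(s['tool_pos']).round(4),"t",s['t'],"F",s['wrist_force'].round(1),"w",round(s['width'],3))
    print("slide",(M.T@(np.array(target)-s['tool_pos'])).round(4))
    z=xh if zdir is None else zdir
    if M[:,2]@z<0: z=-z
    y=np.array([0,0,-1.]); W=np.array([np.cross(y,z),y,z]).T
    print("rot",np.degrees(R.from_matrix(M.T@W).as_rotvec()).round(2)); print(M.round(3))
E
python3 - <<'E'
from h import *
plan(pl(-0.003,0.06,0.22))
print("lamp",tri((490,95),(447,305)), tri((600,5),(503,175)))
print("head", tri((463,120),(430,340)))
E
```

```text
pos [ 0.1805 -0.5189  0.2305] plate [-0.3128 -0.4465  0.2305] t 0.15 F [-0.1 -0.4  0.5] w 1.005
slide [-0.5059  0.011  -0.3108]
rot [ 1.000e-01 -6.301e+01 -5.000e-02]
[[-0.944 -0.001  0.329]
 [-0.329  0.002 -0.944]
 [ 0.    -1.    -0.002]]
lamp (array([ 0.73629787, -0.45798469,  0.50865663]), np.float64(0.0075736721348701385)) (array([ 0.72490989, -0.47684362,  0.90445349]), np.float64(0.0090047673899622))
head (array([ 0.73653192, -0.4513645 ,  0.32704514]), np.float64(0.005933032242969488))
```

>>> send_rows(
  targets=[
    {"fingers": 0,"slide": [-0.025,0.0,-0.015],"delta_rot": [0,-3,0]},
    {"fingers": 0,"slide": [-0.07,0.001,-0.043],"delta_rot": [0,-9,0]},
    {"fingers": 0,"slide": [-0.12,0.002,-0.074],"delta_rot": [0,-15,0]},
    {"fingers": 0,"slide": [-0.17,0.003,-0.105],"delta_rot": [0,-21.5,0]},
    {"fingers": 0,"slide": [-0.22,0.004,-0.136],"delta_rot": [0,-28,0]},
    {"fingers": 0,"slide": [-0.27,0.005,-0.167],"delta_rot": [0,-34,0]},
    {"fingers": 0,"slide": [-0.32,0.006,-0.198],"delta_rot": [0,-40,0]},
    {"fingers": 0,"slide": [-0.37,0.008,-0.228],"delta_rot": [0,-46,0]},
    {"fingers": 0,"slide": [-0.42,0.01,-0.258],"delta_rot": [0,-52,0]},
    {"fingers": 0,"slide": [-0.46,0.01,-0.283],"delta_rot": [0,-57.5,0]},
  ],
)

```text
t: 1.4
tool_pos: [0.5231, -0.0986, 0.2209]
tcp_rot: [-0.44, 0.554, -0.553, 0.44]
wrist_force: [-0.7, -0.7, -0.4]
width: 1.0
```

```bash
python3 - <<'E'
from h import *
plan(pl(-0.003,0.06,0.22))
E
```

```text
pos [ 0.5231 -0.0986  0.2209] plate [-0.0304  0.0164  0.2209] t 1.4 F [-0.7 -0.7 -0.4] w 1.0
slide [-0.0459  0.0009  0.0233]
rot [ 0.03 -5.23 -0.04]
[[-0.225 -0.     0.974]
 [-0.974  0.001 -0.225]
 [-0.001 -1.    -0.001]]
```

>>> send_rows(
  targets=[
    {"fingers": 0,"slide": [-0.025,0.0,0.012],"delta_rot": [0,-3,0]},
    {"fingers": 0,"slide": [-0.046,0.001,0.023],"delta_rot": [0,-5.2,0]},
    {"fingers": 0,"slide": [-0.046,0.001,0.023],"delta_rot": [0,-5.2,0]},
    {"fingers": 0,"slide": [-0.046,0.001,0.023],"delta_rot": [0,-5.2,0]},
  ],
)

```text
t: 1.9
tool_pos: [0.5545, -0.0633, 0.22]
tcp_rot: [0.463, -0.535, 0.535, -0.462]
wrist_force: [-0.3, -2.0, -0.1]
width: 1.0
```

```bash
python3 - <<'E'
from h import *
plan(pl(-0.003,0.06,0.22))
cv2.imwrite("pics/w1.png",optics.camera("wrist"))
E
```

```text
pos [ 0.5545 -0.0633  0.22  ] plate [-0.0041  0.0557  0.22  ] t 1.9 F [-0.3 -2.  -0.1] w 1.0
slide [-0.0043  0.      0.0011]
rot [ 0.06 -0.45  0.09]
[[-0.144 -0.001  0.99 ]
 [-0.99  -0.001 -0.144]
 [ 0.002 -1.    -0.001]]
```

View pics/w1.png

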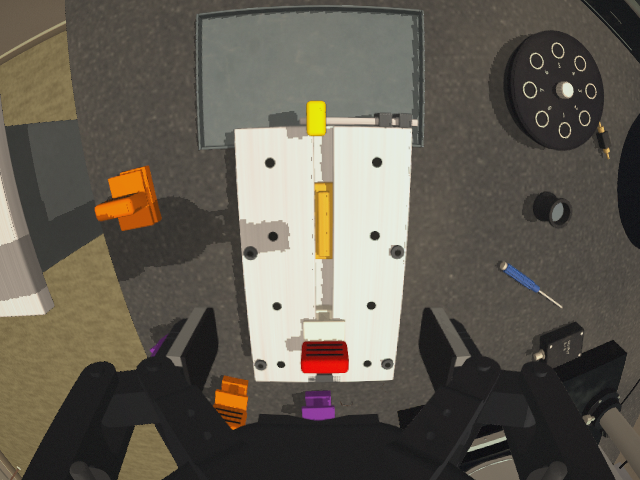

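```bash
cat >> h.py <<'E'
def wray(uv,s):
    c=optics.get_calibration("wrist"); a,b=uv[0]-c['cx'],uv[1]-c['cy']; rr=np.hypot(a,b); th=rr/c['fx']
    d=np.array([np.sin(th)*a/rr,np.sin(th)*b/rr,np.cos(th)]); m=c['mount']; M=R.from_quat(s['tcp_rot']).as_matrix()
    return M@m[:3,3]+s['tool_pos'], M@(m[:3,:3]@d)
def wonz(uv,z,s):
    o,d=wray(uv,s); return o+d*(z-o[2])/d[2]
E
python3 - <<'E'
from h import *
s=r.observe(); im=cv2.imread("pics/w1.png")
cs=[(235,129),(411,127),(393.5,381),(255,382)]
P=np.array([wonz(c,0.052,s)[:2] for c in cs])
print(P.round(4),[np.linalg.norm(P[i]-P[(i+1)%4]).round(4) for i in range(4)],P.mean(0))
d=P[0]+P[1]-P[2]-P[3]; print("yaw",np.degrees(np.arctan2(d[1],d[0]))-90)
d=P[1]+P[2]-P[0]-P[3]; print("yaw",np.degrees(np.arctan2(d[1],d[0])))
for n,lo,hi,z in(("yel",(22,150,120),(35,255,255),.095),("red",(0,150,60),(8,255,255),.095)):
    for c,st in blob(im,lo,hi,(220,80,420,400))[0]:
        if st[4]<80: continue
        print(n,c,st)
        x,y,w,h,_=st
        for uv in((x,y),(x+w,y),(x+w,y+h),(x,y+h)): print("   ",uv,topl(wonz(uv,z,s)).round(4),topl(wonz(uv,.059,s)).round(4))
a=cv2.resize(im[90:150,270:430],None,fx=5,fy=5,interpolation=cv2.INTER_CUBIC)
b=cv2.resize(im[300:400,250:410],None,fx=5,fy=5,interpolation=cv2.INTER_CUBIC)
cv2.imwrite("pics/w1a.png",a); cv2.imwrite("pics/w1b.png",b)
E
```

```text
[[ 0.4958  0.0206]
 [ 0.6422  0.0014]
 [ 0.6085 -0.2587]
 [ 0.4593 -0.2376]] [np.float64(0.1476), np.float64(0.2623), np.float64(0.1506), np.float64(0.2608)] [ 0.55145055 -0.11857971]
yaw -7.707595102264662
yaw -7.7480592248032965
yel [315.8, 117.8] [306, 101, 20, 35, 665]
    (306, 101) [-0.0124  0.1501  0.095 ] [-0.0136  0.1519  0.059 ]
    (326, 101) [0.0017 0.15   0.095 ] [0.0024 0.1517 0.059 ]
    (326, 136) [0.0015 0.1247 0.095 ] [0.0023 0.1231 0.059 ]
    (306, 136) [-0.0127  0.1249  0.095 ] [-0.0139  0.1233  0.059 ]
yel [324.8, 223.3] [320, 193, 9, 63, 323]
    (320, 193) [-0.0031  0.083   0.095 ] [-0.0029  0.0758  0.059 ]
    (329, 193) [0.0035 0.083  0.095 ] [0.0046 0.0757 0.059 ]
    (329, 256) [0.0036 0.0336 0.095 ] [0.0046 0.0197 0.059 ]
    (320, 256) [-0.0034  0.0336  0.095 ] [-0.0033  0.0198  0.059 ]
red [324.4, 358.1] [301, 341, 48, 33, 1291]
    (301, 341) [-0.0202 -0.0449  0.095 ] [-0.0224 -0.0694  0.059 ]
    (349, 341) [ 0.0211 -0.0454  0.095 ] [ 0.0245 -0.07    0.059 ]
    (349, 374) [ 0.0224 -0.0827  0.095 ] [ 0.0259 -0.1122  0.059 ]
    (301, 374) [-0.0214 -0.082   0.095 ] [-0.0237 -0.1115  0.059 ]
```

View pics/w1a.png

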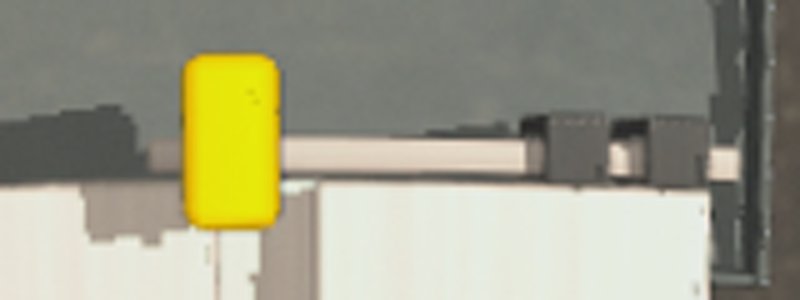

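View pics/w1b.png

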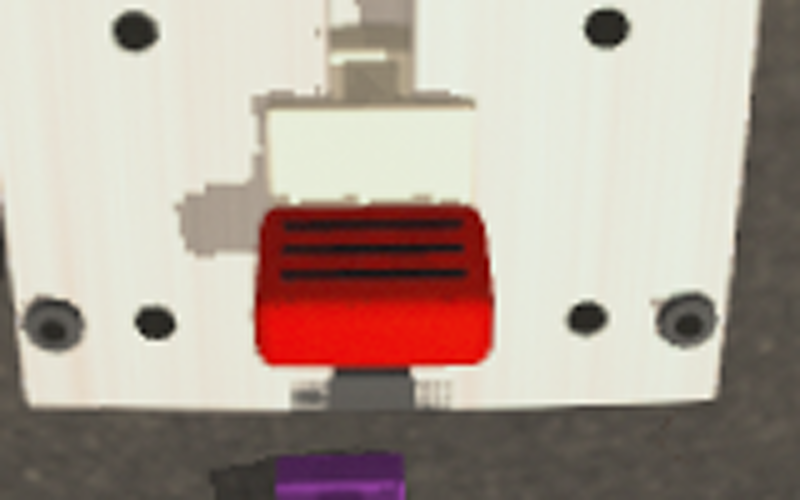

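```bash
sed -i 's/^C=.*/C=np.array([0.5515,-0.1187]); YAW=np.radians(-7.75)/' h.py; python3 - <<'E'
from h import *
plan(pl(-0.055,0.137,0.13));plan(pl(-0.055,0.137,0.068))
E
```

```text
pos [ 0.5545 -0.0636  0.2201] plate [-0.0045  0.055   0.2201] t 1.95 F [-1.2  1.1 -0.6] w 0.999
slide [-0.0817  0.09   -0.0512]
rot [ 0.04 -0.54  0.09]
[[-0.144 -0.001  0.99 ]
 [-0.99  -0.001 -0.144]
 [ 0.002 -1.    -0.001]]
pos [ 0.5545 -0.0636  0.2201] plate [-0.0045  0.055   0.2201] t 1.95 F [-1.2  1.1 -0.6] w 0.999
slide [-0.0818  0.152  -0.0512]
rot [ 0.04 -0.54  0.09]
[[-0.144 -0.001  0.99 ]
 [-0.99  -0.001 -0.144]
 [ 0.002 -1.    -0.001]]
```

>>> send_rows(
  targets=[
    {"fingers": 1,"slide": [-0.03,0.02,-0.02],"delta_rot": [0,-0.5,0]},
    {"fingers": 1,"slide": [-0.06,0.05,-0.04],"delta_rot": [0,-0.5,0]},
    {"fingers": 1,"slide": [-0.082,0.09,-0.051],"delta_rot": [0,-0.5,0]},
    {"fingers": 1,"slide": [-0.082,0.11,-0.051],"delta_rot": [0,-0.5,0]},
    {"fingers": 1,"slide": [-0.082,0.13,-0.051],"delta_rot": [0,-0.5,0]},
    {"fingers": 1,"slide": [-0.082,0.145,-0.051],"delta_rot": [0,-0.5,0]},
    {"fingers": 1,"slide": [-0.082,0.151,-0.051],"delta_rot": [0,-0.5,0]},
    {"fingers": 1,"slide": [-0.082,0.151,-0.051],"delta_rot": [0,-0.5,0]},
    {"fingers": 1,"slide": [-0.082,0.151,-0.051],"delta_rot": [0,-0.5,0]},
  ],
  force=30,
)

```text
t: 3.08
tool_pos: [0.517, 0.0268, 0.07]
tcp_rot: [0.465, -0.532, 0.533, -0.466]
wrist_force: [0.9, -0.7, 0.6]
width: 0.002
```

```bash
python3 - <<'E'
from h import *
plan(pl(0.015,0.137,0.068))
cv2.imwrite("pics/w2.png",optics.camera("wrist"))
E
```

```text
pos [0.517  0.0268 0.07  ] plate [-0.0538  0.1395  0.07  ] t 3.075 F [ 0.9 -0.7  0.6] w 0.002
slide [0.0027 0.0022 0.0688]
rot [-0.09  0.12 -0.01]
[[-0.133  0.002  0.991]
 [-0.991 -0.    -0.133]
 [-0.    -1.     0.002]]
```

View pics/w2.png

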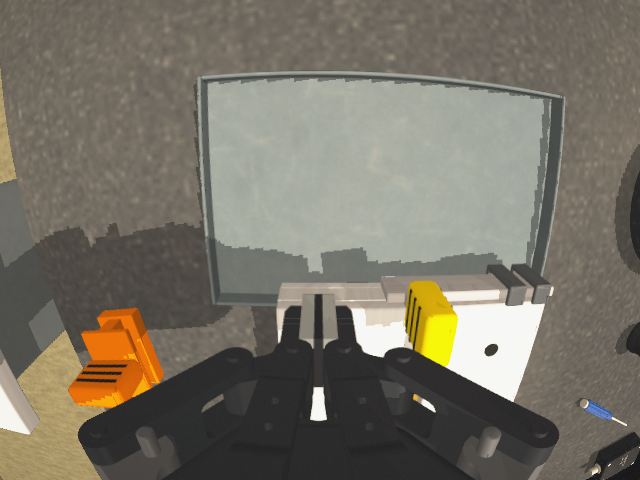

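>>> send_rows(
  targets=[
    {"fingers": 1,"slide": [0.003,0.002,0.008],"delta_rot": [0,0,0]},
    {"fingers": 1,"slide": [0.003,0.002,0.016],"delta_rot": [0,0,0]},
    {"fingers": 1,"slide": [0.003,0.002,0.024],"delta_rot": [0,0,0]},
    {"fingers": 1,"slide": [0.003,0.002,0.032],"delta_rot": [0,0,0]},
    {"fingers": 1,"slide": [0.003,0.002,0.04],"delta_rot": [0,0,0]},
    {"fingers": 1,"slide": [0.003,0.002,0.046],"delta_rot": [0,0,0]},
    {"fingers": 1,"slide": [0.003,0.002,0.052],"delta_rot": [0,0,0]},
    {"fingers": 1,"slide": [0.003,0.002,0.052],"delta_rot": [0,0,0]},
  ],
)

```text
t: 4.12
tool_pos: [0.5682, 0.017, 0.0672]
tcp_rot: [0.465, -0.532, 0.532, -0.466]
wrist_force: [0.3, -0.3, -0.5]
width: -0.003
```

```bash
python3 - <<'E'
from h import *
plan(pl(0.015,0.137,0.068))
cv2.imwrite("pics/w3.png",optics.camera("wrist"))
E
```

```text
pos [0.5682 0.017  0.0672] plate [-0.0017  0.1367  0.0672] t 4.125 F [ 0.3 -0.3 -0.5] w -0.003
slide [-0.0003 -0.0008  0.0167]
rot [-0.06  0.12 -0.03]
[[-0.133  0.001  0.991]
 [-0.991  0.    -0.133]
 [-0.    -1.     0.001]]
```

View pics/w3.png

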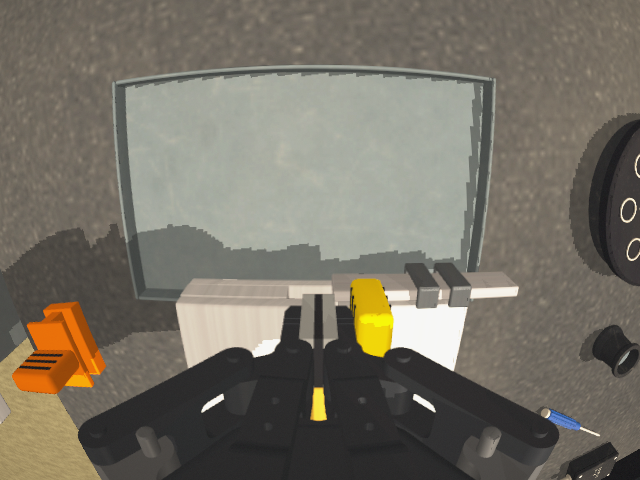

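>>> send_rows(
  targets=[
    {"fingers": 1,"slide": [0,0,0.004],"delta_rot": [0,0,0]},
    {"fingers": 1,"slide": [0,0,0.008],"delta_rot": [0,0,0]},
    {"fingers": 1,"slide": [0,0,0.012],"delta_rot": [0,0,0]},
    {"fingers": 1,"slide": [0,0,0.014],"delta_rot": [0,0,0]},
    {"fingers": 1,"slide": [0,0,0.014],"delta_rot": [0,0,0]},
  ],
)

```text
t: 4.8
tool_pos: [0.5817, 0.0152, 0.0673]
tcp_rot: [0.465, -0.532, 0.532, -0.466]
wrist_force: [-0.1, 0.9, -0.6]
width: -0.0
```

>>> send_rows(
  targets=[
    {"fingers": 1,"slide": [0,0,0.002],"delta_rot": [0,0,0]},
    {"fingers": 1,"slide": [0,0,0.003],"delta_rot": [0,0,0]},
    {"fingers": 1,"slide": [0,0,0.003],"delta_rot": [0,0,0]},
  ],
)

```text
t: 5.18
tool_pos: [0.5844, 0.0148, 0.0673]
tcp_rot: [0.466, -0.532, 0.532, -0.466]
wrist_force: [-1.2, 0.1, -0.6]
width: -0.001
```

>>> send_rows(
  targets=[
    {"fingers": 1,"slide": [0,0,0.002],"delta_rot": [0,0,0]},
    {"fingers": 1,"slide": [0,0,0.003],"delta_rot": [0,0,0]},
    {"fingers": 1,"slide": [0,0,0.003],"delta_rot": [0,0,0]},
  ],
)

```text
t: 5.55
tool_pos: [0.5862, 0.0145, 0.0673]
tcp_rot: [-0.466, 0.533, -0.532, 0.465]
wrist_force: [-5.1, 0.1, 3.6]
width: -0.001
```

```bash
python3 - <<'E'
from h import *
plan(pl(0.02,0.137,0.068))
w=optics.camera("wrist"); t=optics.camera("top")
cv2.imwrite("pics/w4.png",w)
cv2.imwrite("pics/t4.png",cv2.resize(t[160:290,235:435],None,fx=4,fy=4,interpolation=cv2.INTER_CUBIC))
E
```

```text
pos [0.5862 0.0145 0.0673] plate [0.0164 0.1367 0.0673] t 5.55 F [-5.1  0.1  3.6] w -0.001
slide [-0.0003 -0.0007  0.0036]
rot [0.13 0.15 0.02]
[[-0.132 -0.002  0.991]
 [-0.991 -0.    -0.132]
 [ 0.    -1.    -0.002]]
```

View pics/w4.png

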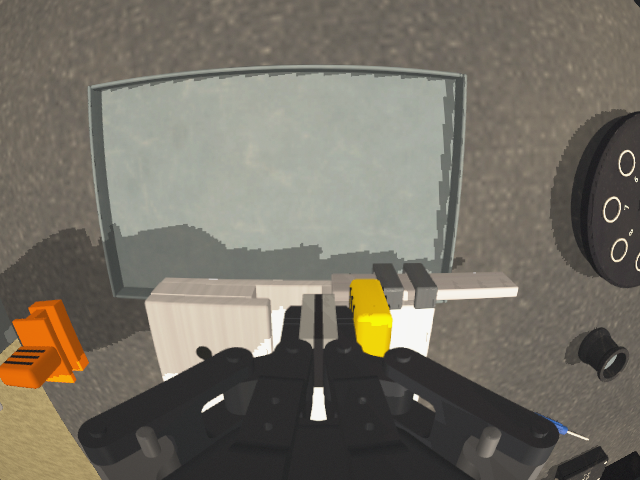

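>>> send_rows(
  targets=[
    {"fingers": 1,"slide": [0,0,0.0015],"delta_rot": [0,0,0]},
    {"fingers": 1,"slide": [0,0,0.002],"delta_rot": [0,0,0]},
    {"fingers": 1,"slide": [0,0,0.002],"delta_rot": [0,0,0]},
  ],
)

```text
t: 6.02
tool_pos: [0.5862, 0.0146, 0.0673]
tcp_rot: [-0.468, 0.533, -0.531, 0.464]
wrist_force: [-10.1, 1.3, 7.2]
width: -0.003
```

>>> send_rows(
  targets=[
    {"fingers": 1,"slide": [0,0,-0.012],"delta_rot": [0,0,0]},
    {"fingers": 1,"slide": [0.0,-0.02,-0.017],"delta_rot": [0,0,0]},
    {"fingers": 1,"slide": [0.03,-0.07,-0.017],"delta_rot": [0,0,0]},
    {"fingers": 1,"slide": [0.08,-0.09,-0.017],"delta_rot": [0,0,0]},
    {"fingers": 1,"slide": [0.13,-0.09,-0.017],"delta_rot": [0,0,0]},
    {"fingers": 1,"slide": [0.16,-0.09,-0.017],"delta_rot": [0,0,0]},
    {"fingers": 1,"slide": [0.16,-0.09,-0.017],"delta_rot": [0,0,0]},
    {"fingers": 1,"slide": [0.16,-0.09,-0.017],"delta_rot": [0,0,0]},
  ],
)

```text
t: 7.02
tool_pos: [0.552, -0.1409, 0.1584]
tcp_rot: [0.465, -0.531, 0.532, -0.467]
wrist_force: [0.4, 0.2, 0.7]
width: 0.002
```

```bash
python3 - <<'E'
from h import *
plan(pl(0.0,-0.114,0.13))
s=r.observe();w=optics.camera("wrist"); t=optics.camera("top");sd=optics.camera("side")
cv2.imwrite("pics/w5.png",w)
for n,im,box in (("top",t,(240,160,385,250)),("side",sd,(300,180,400,310))):
    print(n,"yel",blob(im,(18,120,120),(35,255,255),box)[0])
for c,st in blob(w,(22,150,120),(35,255,255),(150,0,500,300))[0]:
    if st[4]>80:
        x,y,a,b,_=st; print(c,st,topl(wonz((x,y),.095,s)).round(4),topl(wonz((x+a,y+b),.095,s)).round(4))
E
```

```text
pos [ 0.552  -0.1409  0.1584] plate [ 0.0035 -0.022   0.1584] t 7.025 F [0.4 0.2 0.7] w 0.002
slide [ 0.092   0.0283 -0.0039]
rot [-0.14  0.2  -0.06]
[[-0.131  0.003  0.991]
 [-0.991  0.001 -0.131]
 [-0.001 -1.     0.002]]
top yel [([284.4, 190.5], [281, 188, 8, 6, 45]), ([314.8, 207.9], [304, 206, 22, 5, 55]), ([382.7, 248.6], [381, 248, 4, 2, 7])]
side yel [([368.9, 213.0], [366, 207, 7, 13, 67]), ([346.8, 251.7], [344, 246, 6, 12, 42])]
[379.0, 6.4] [366, 0, 26, 23, 291] [0.0289 0.1292 0.095 ] [0.0433 0.1162 0.095 ]
[308.3, 94.9] [302, 92, 15, 9, 95] [-0.0059  0.0749  0.095 ] [0.0022 0.0698 0.095 ]
[313.7, 137.3] [307, 100, 12, 84, 737] [-0.0032  0.0704  0.095 ] [0.0035 0.0234 0.095 ]
```

View pics/w5.png

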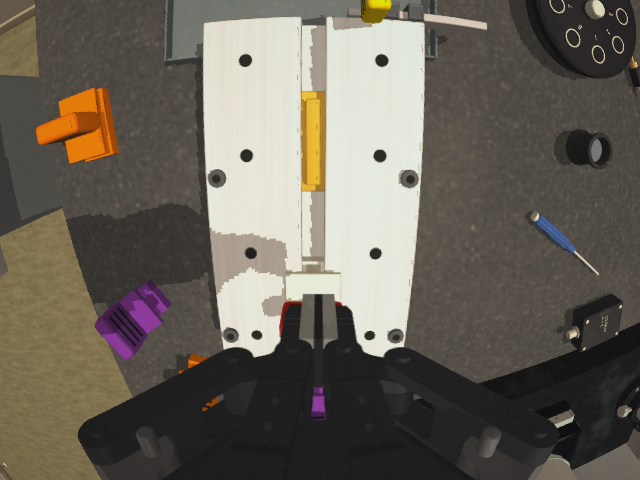

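>>> send_rows(
  targets=[
    {"fingers": 1,"slide": [0.04,0,-0.002],"delta_rot": [0,0,0]},
    {"fingers": 1,"slide": [0.075,0,-0.004],"delta_rot": [0,0,0]},
    {"fingers": 1,"slide": [0.094,0.0,-0.004],"delta_rot": [0,0,0]},
    {"fingers": 1,"slide": [0.096,0.02,-0.004],"delta_rot": [0,0,0]},
    {"fingers": 1,"slide": [0.096,0.05,-0.004],"delta_rot": [0,0,0]},
    {"fingers": 1,"slide": [0.096,0.05,-0.004],"delta_rot": [0,0,0]},
  ],
)

```text
t: 7.92
tool_pos: [0.5329, -0.2347, 0.105]
tcp_rot: [-0.467, 0.534, -0.529, 0.466]
wrist_force: [0.4, 0.4, 0.1]
width: 0.0
```

```bash
python3 - <<'E'
from h import *
plan(pl(0.0,-0.116,0.066))
w=optics.camera("wrist")
cv2.imwrite("pics/w6.png",w)
sd=optics.camera("side"); cv2.imwrite("pics/s6.png",cv2.resize(sd[180:340,270:430],None,fx=3.5,fy=3.5,interpolation=cv2.INTER_CUBIC))
E
```

```text
pos [ 0.5329 -0.2347  0.105 ] plate [-0.0028 -0.1174  0.105 ] t 7.925 F [0.4 0.4 0.1] w 0.0
slide [-0.0013  0.039   0.003 ]
rot [ 0.32  0.26 -0.15]
[[-0.13  -0.005  0.991]
 [-0.991  0.003 -0.13 ]
 [-0.003 -1.    -0.006]]
```

View pics/w6.png

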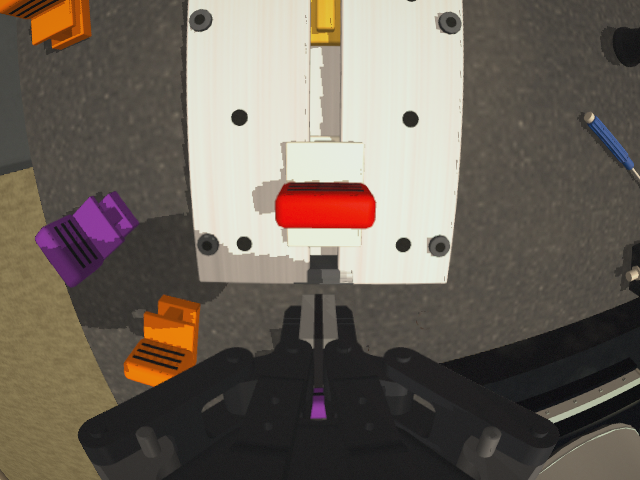

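View pics/s6.png

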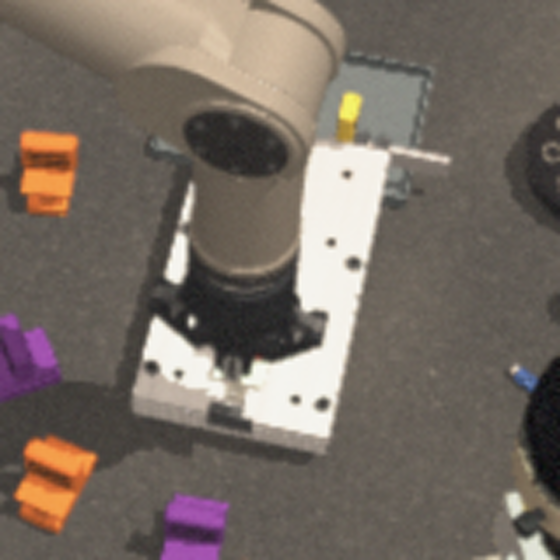

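>>> send_rows(
  targets=[
    {"fingers": 1,"slide": [0.001,0.015,0.003],"delta_rot": [0.3,0.2,0]},
    {"fingers": 1,"slide": [0.001,0.03,0.003],"delta_rot": [0.3,0.2,0]},
    {"fingers": 1,"slide": [0.001,0.039,0.003],"delta_rot": [0.3,0.2,0]},
    {"fingers": 1,"slide": [0.001,0.039,0.003],"delta_rot": [0.3,0.2,0]},
    {"fingers": 1,"slide": [0.001,0.039,0.003],"delta_rot": [0.3,0.2,0]},
  ],
)

```text
t: 8.65
tool_pos: [0.5376, -0.2383, 0.0685]
tcp_rot: [0.463, -0.531, 0.534, -0.466]
wrist_force: [0.2, 0.2, -0.0]
width: -0.001
```

```bash
python3 - <<'E'
from h import *
plan(pl(0.0,0.093,0.065))
w=optics.camera("wrist")
cv2.imwrite("pics/w7.png",w[150:450,150:500])
E
```

```text
pos [ 0.5376 -0.2383  0.0685] plate [ 0.0024 -0.1204  0.0685] t 8.65 F [ 0.2  0.2 -0. ] w -0.001
slide [-0.2134  0.0035 -0.0026]
rot [-0.33 -0.06  0.  ]
[[-0.136  0.006  0.991]
 [-0.991 -0.001 -0.136]
 [ 0.    -1.     0.006]]
```

View pics/w7.png

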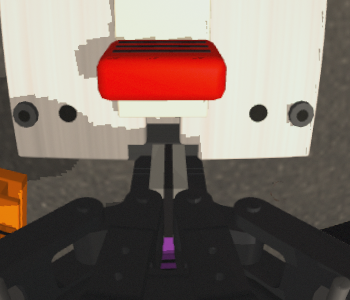

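>>> send_rows(
  targets=[
    {"fingers": 1,"slide": [-0.008,0.003,-0.002],"delta_rot": [0,0,0]},
    {"fingers": 1,"slide": [-0.018,0.003,-0.002],"delta_rot": [0,0,0]},
    {"fingers": 1,"slide": [-0.028,0.003,-0.002],"delta_rot": [0,0,0]},
    {"fingers": 1,"slide": [-0.038,0.003,-0.002],"delta_rot": [0,0,0]},
    {"fingers": 1,"slide": [-0.048,0.003,-0.002],"delta_rot": [0,0,0]},
    {"fingers": 1,"slide": [-0.058,0.003,-0.002],"delta_rot": [0,0,0]},
    {"fingers": 1,"slide": [-0.068,0.003,-0.002],"delta_rot": [0,0,0]},
    {"fingers": 1,"slide": [-0.076,0.003,-0.002],"delta_rot": [0,0,0]},
    {"fingers": 1,"slide": [-0.08,0.003,-0.002],"delta_rot": [0,0,0]},
    {"fingers": 1,"slide": [-0.08,0.003,-0.002],"delta_rot": [0,0,0]},
  ],
)

```text
t: 9.95
tool_pos: [0.5463, -0.1584, 0.0652]
tcp_rot: [0.463, -0.532, 0.534, -0.466]
wrist_force: [0.3, 0.4, -0.1]
width: -0.0
```

```bash
python3 - <<'E'
from h import *
plan(pl(0.0,0.093,0.065))
s=r.observe();w=optics.camera("wrist")
cv2.imwrite("pics/w8.png",w)
for c,st in blob(w,(0,150,60),(8,255,255),(150,100,500,400))[0]:
    if st[4]>80: 
        x,y,a,b,_=st; print(c,st,[topl(wonz(u,.095,s)).round(4) for u in((x,y+b),(x+a,y+b),(x,y))])
E
```

```text
pos [ 0.5463 -0.1584  0.0652] plate [ 0.0002 -0.04    0.0652] t 9.95 F [ 0.3  0.4 -0.1] w -0.0
slide [-0.133   0.0003 -0.0003]
rot [-0.3  -0.05 -0.02]
[[-0.136  0.005  0.991]
 [-0.991 -0.    -0.136]
 [-0.    -1.     0.005]]
[318.1, 291.1] [257, 253, 123, 70, 6950] [array([-0.0223, -0.0277,  0.095 ]), array([ 0.0215, -0.0279,  0.095 ]), array([-0.0205, -0.0011,  0.095 ])]
```

View pics/w8.png

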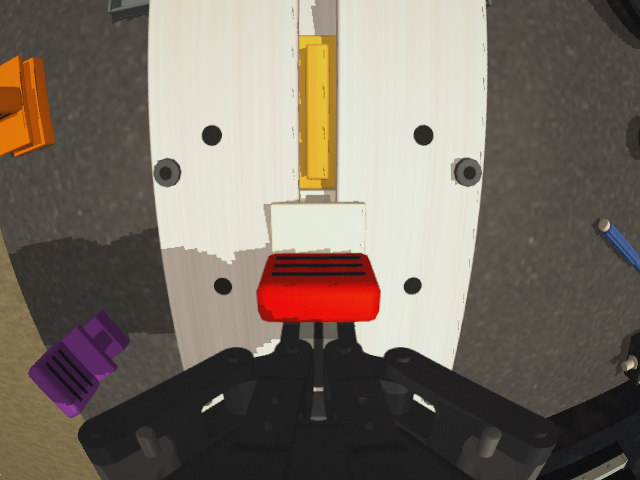

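>>> send_rows(
  targets=[
    {"fingers": 1,"slide": [-0.008,0,0],"delta_rot": [0,0,0]},
    {"fingers": 1,"slide": [-0.018,0,0],"delta_rot": [0,0,0]},
    {"fingers": 1,"slide": [-0.028,0,0],"delta_rot": [0,0,0]},
    {"fingers": 1,"slide": [-0.038,0,0],"delta_rot": [0,0,0]},
    {"fingers": 1,"slide": [-0.048,0,0],"delta_rot": [0,0,0]},
    {"fingers": 1,"slide": [-0.058,0,0],"delta_rot": [0,0,0]},
    {"fingers": 1,"slide": [-0.068,0,0],"delta_rot": [0,0,0]},
    {"fingers": 1,"slide": [-0.078,0,0],"delta_rot": [0,0,0]},
    {"fingers": 1,"slide": [-0.088,0,0],"delta_rot": [0,0,0]},
    {"fingers": 1,"slide": [-0.095,0,0],"delta_rot": [0,0,0]},
  ],
)

```text
t: 11.25
tool_pos: [0.5592, -0.0636, 0.0653]
tcp_rot: [0.464, -0.531, 0.534, -0.466]
wrist_force: [-0.3, -2.2, 0.6]
width: 0.004
```

```bash
python3 - <<'E'
from h import *
plan(pl(0.0,0.096,0.065))
s=r.observe();w=optics.camera("wrist")
cv2.imwrite("pics/w9.png",w)
for c,st in blob(w,(0,150,60),(8,255,255),(150,100,500,400))[0]:
    if st[4]>80: 
        x,y,a,b,_=st; print(c,st,[topl(wonz(u,.095,s)).round(4) for u in((x,y+b),(x+a,y+b),(x,y))])
E
```

```text
pos [ 0.5592 -0.0636  0.0653] plate [0.0002 0.0556 0.0653] t 11.25 F [-0.3 -2.2  0.6] w 0.004
slide [-0.0404  0.0003 -0.0003]
rot [-0.3  -0.02 -0.02]
[[-0.135  0.005  0.991]
 [-0.991 -0.    -0.135]
 [-0.    -1.     0.005]]
[318.3, 291.2] [257, 254, 124, 69, 6925] [array([-0.0223,  0.0679,  0.095 ]), array([0.0219, 0.0677, 0.095 ]), array([-0.0205,  0.0942,  0.095 ])]
```

View pics/w9.png

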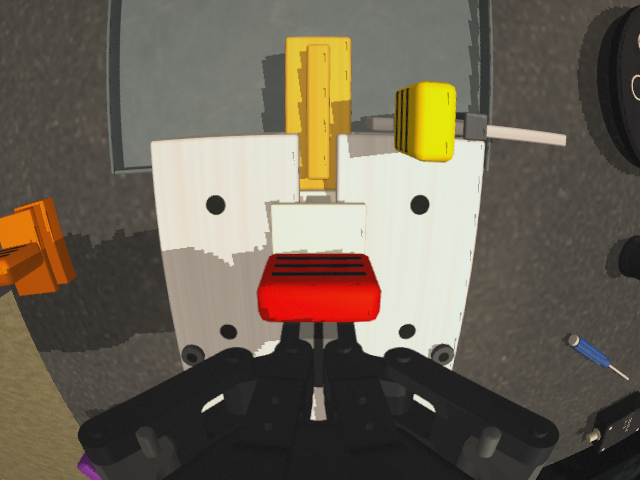

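>>> send_rows(
  targets=[
    {"fingers": 1,"slide": [-0.006,0,0],"delta_rot": [0,0,0]},
    {"fingers": 1,"slide": [-0.013,0,0],"delta_rot": [0,0,0]},
    {"fingers": 1,"slide": [-0.02,0,0],"delta_rot": [0,0,0]},
    {"fingers": 1,"slide": [-0.027,0,0],"delta_rot": [0,0,0]},
    {"fingers": 1,"slide": [-0.032,0,0],"delta_rot": [0,0,0]},
    {"fingers": 1,"slide": [-0.036,0,0],"delta_rot": [0,0,0]},
    {"fingers": 1,"slide": [-0.039,0,0],"delta_rot": [0,0,0]},
    {"fingers": 1,"slide": [-0.039,0,0],"delta_rot": [0,0,0]},
    {"fingers": 1,"slide": [-0.039,0,0],"delta_rot": [0,0,0]},
  ],
)

```text
t: 12.42
tool_pos: [0.5643, -0.0252, 0.065]
tcp_rot: [0.463, -0.532, 0.534, -0.466]
wrist_force: [-0.0, -0.2, 0.4]
width: -0.002
```

```bash
python3 - <<'E'
from h import *
plan(pl(0.0,0.096,0.065))
s=r.observe();w=optics.camera("wrist")
cv2.imwrite("pics/w10.png",w)
for c,st in blob(w,(0,150,60),(8,255,255),(150,100,500,400))[0]:
    if st[4]>80: 
        x,y,a,b,_=st; print(c,st,[topl(wonz(u,.095,s)).round(4) for u in((x,y+b),(x+a,y+b),(x,y))])
E
```

```text
pos [ 0.5643 -0.0252  0.065 ] plate [0.     0.0944 0.065 ] t 12.425 F [-0.  -0.2  0.4] w -0.002
slide [-0.0016 -0.     -0.    ]
rot [-0.27 -0.05 -0.07]
[[-0.136  0.005  0.991]
 [-0.991  0.001 -0.136]
 [-0.001 -1.     0.005]]
[318.8, 291.4] [258, 254, 123, 70, 7024] [array([-0.0221,  0.1064,  0.095 ]), array([0.0217, 0.1062, 0.095 ]), array([-0.0203,  0.1331,  0.095 ])]
```

View pics/w10.png

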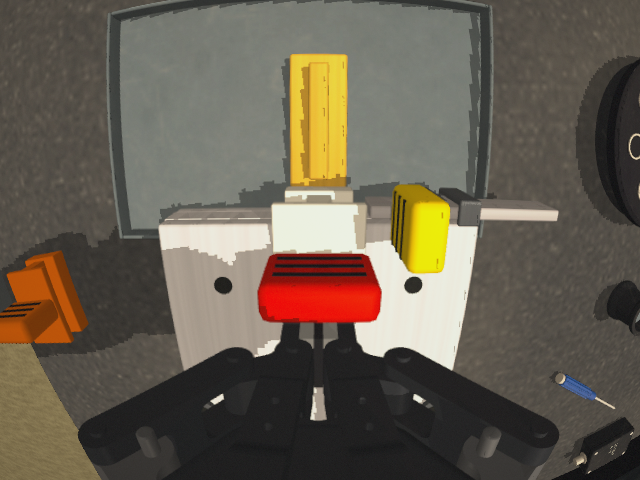

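```bash
python3 - <<'E'
from h import *
s=r.observe()
for z in (0.013,0.03,0.038):
    P=[topl(wonz(u,z,s)) for u in((291,54),(347,54),(348,186),(290,186))]
    print(z,np.round(P,4).tolist(),[np.linalg.norm(P[i]-P[(i+1)%4]).round(4) for i in range(4)])
t=optics.camera("top");cv2.imwrite("pics/t10.png",cv2.resize(t[150:260,230:390],None,fx=5,fy=5,interpolation=cv2.INTER_CUBIC))
t=optics.camera("side");cv2.imwrite("pics/s10.png",cv2.resize(t[170:300,300:420],None,fx=5,fy=4.6,interpolation=cv2.INTER_CUBIC))
E
```

```text
0.013 [[-0.014, 0.2108, 0.013], [0.0146, 0.2108, 0.013], [0.0157, 0.1407, 0.013], [-0.0151, 0.1408, 0.013]] [np.float64(0.0287), np.float64(0.0701), np.float64(0.0308), np.float64(0.07)]
0.03 [[-0.0129, 0.2077, 0.03], [0.0132, 0.2077, 0.03], [0.0142, 0.1438, 0.03], [-0.0139, 0.1438, 0.03]] [np.float64(0.0262), np.float64(0.064), np.float64(0.0281), np.float64(0.0639)]
0.038 [[-0.0124, 0.2062, 0.038], [0.0126, 0.2063, 0.038], [0.0135, 0.1452, 0.038], [-0.0134, 0.1452, 0.038]] [np.float64(0.025), np.float64(0.0611), np.float64(0.0269), np.float64(0.061)]
```

View pics/t10.png

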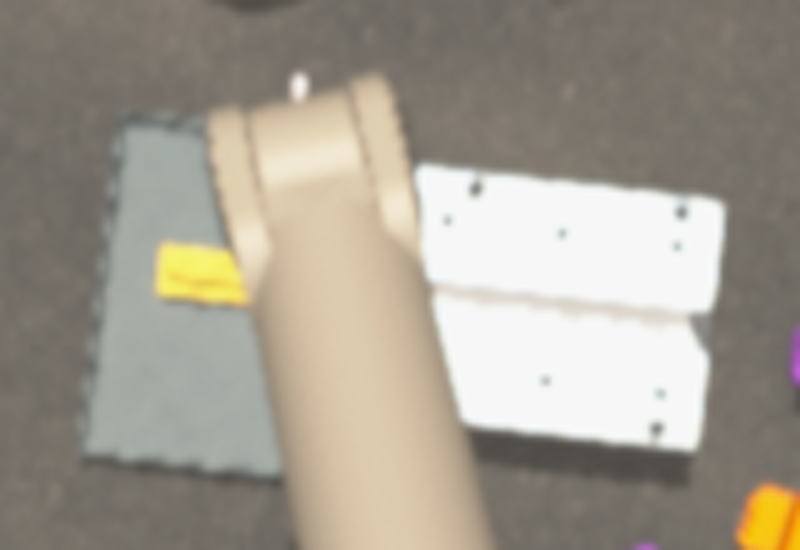

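View pics/s10.png

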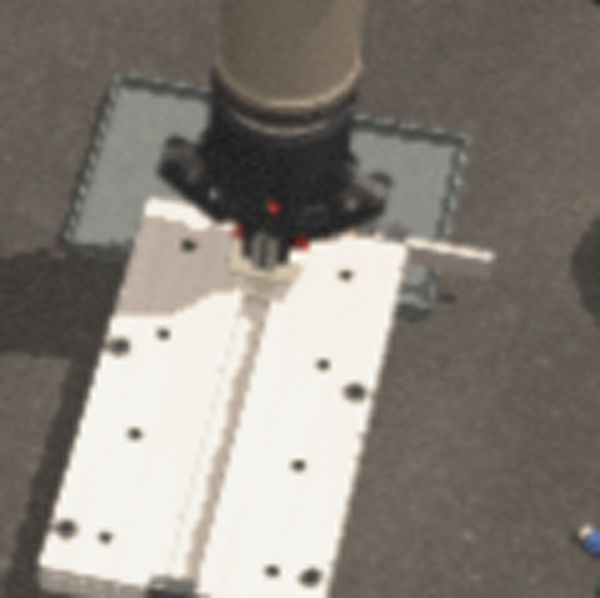

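>>> send_rows(
  targets=[
    {"fingers": 1,"slide": [0.006,0,0],"delta_rot": [0,0,0]},
    {"fingers": 1,"slide": [0.016,0,0],"delta_rot": [0,0,0]},
    {"fingers": 1,"slide": [0.03,-0.005,0],"delta_rot": [0,0,0]},
    {"fingers": 1,"slide": [0.06,-0.05,0],"delta_rot": [0,0,0]},
    {"fingers": 1,"slide": [0.1,-0.1,0],"delta_rot": [0,0,0]},
    {"fingers": 1,"slide": [0.14,-0.14,0],"delta_rot": [0,0,0]},
    {"fingers": 1,"slide": [0.17,-0.15,0],"delta_rot": [0,0,0]},
    {"fingers": 1,"slide": [0.18,-0.15,0],"delta_rot": [0,0,0]},
    {"fingers": 1,"slide": [0.18,-0.15,0],"delta_rot": [0,0,0]},
    {"fingers": 1,"slide": [0.18,-0.15,0],"delta_rot": [0,0,0]},
  ],
)

```text
t: 13.82
tool_pos: [0.539, -0.2018, 0.2142]
tcp_rot: [0.464, -0.532, 0.533, -0.467]
wrist_force: [-0.0, 1.0, -0.3]
width: -0.001
```

```bash
python3 - <<'E'
from h import *
plan(pl(0.0,0.096,0.065))
s=r.observe();w=optics.camera("wrist");cv2.imwrite("pics/w11.png",w)
t=optics.camera("top");sd=optics.camera("side")
cv2.imwrite("pics/t11.png",cv2.resize(t[150:260,230:390],None,fx=5,fy=5,interpolation=cv2.INTER_CUBIC))
cv2.imwrite("pics/s11.png",cv2.resize(sd[170:300,300:420],None,fx=5,fy=4.6,interpolation=cv2.INTER_CUBIC))
print("yel top",blob(t,(18,120,120),(35,255,255),(240,160,385,250))[0],"side",blob(sd,(18,120,120),(35,255,255),(300,170,400,310))[0])
print("red",blob(t,(0,150,100),(8,255,255),(240,160,385,250))[0],blob(sd,(0,150,100),(8,255,255),(300,180,400,310))[0])
t0=cv2.imread("pics/top0.png"); s0=cv2.imread("pics/side0.png")
for nm,x0,y0,x1,y1 in (("mug",120,210,172,265),("case",415,212,462,248),("remote",465,212,512,282)):
    print(nm,"top diff",cv2.absdiff(t,t0)[y0:y1,x0:x1].mean().round(2))
E
```

```text
pos [ 0.539  -0.2018  0.2142] plate [-0.0012 -0.0841  0.2142] t 13.825 F [-0.   1.  -0.3] w -0.001
slide [-0.1798  0.1495  0.0011]
rot [-0.18  0.11 -0.12]
[[-0.133  0.003  0.991]
 [-0.991  0.002 -0.133]
 [-0.002 -1.     0.003]]
yel top [([284.4, 190.5], [281, 188, 8, 6, 45]), ([271.6, 204.9], [262, 200, 20, 11, 185])] side [([362.5, 208.4], [361, 205, 4, 9, 19]), ([369.1, 212.7], [367, 207, 6, 13, 61])]
red [([291.6, 204.3], [290, 198, 4, 14, 46])] [([361.3, 216.7], [361, 214, 2, 7, 10])]
mug top diff 4.07
case top diff 3.87
remote top diff 4.28
```

View pics/w11.png

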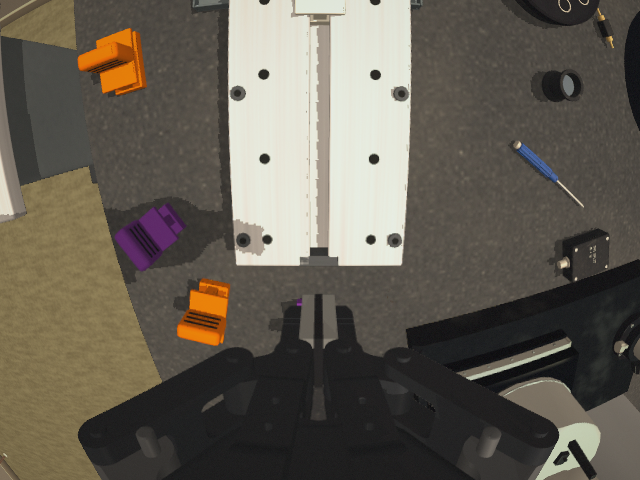

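View pics/s11.png

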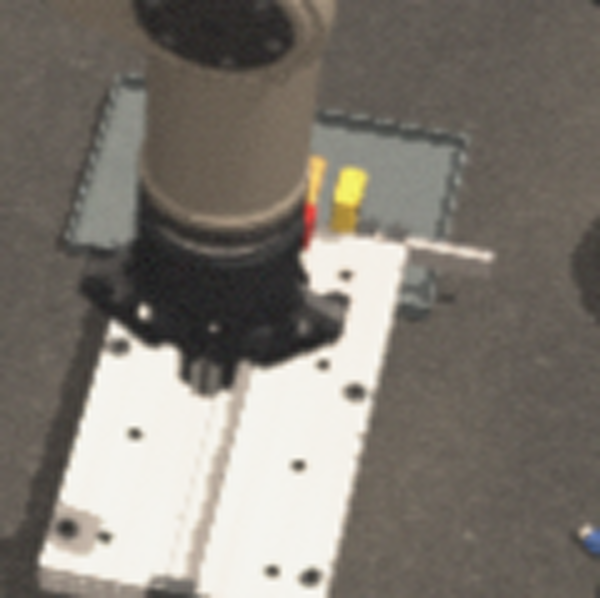

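View pics/t11.png

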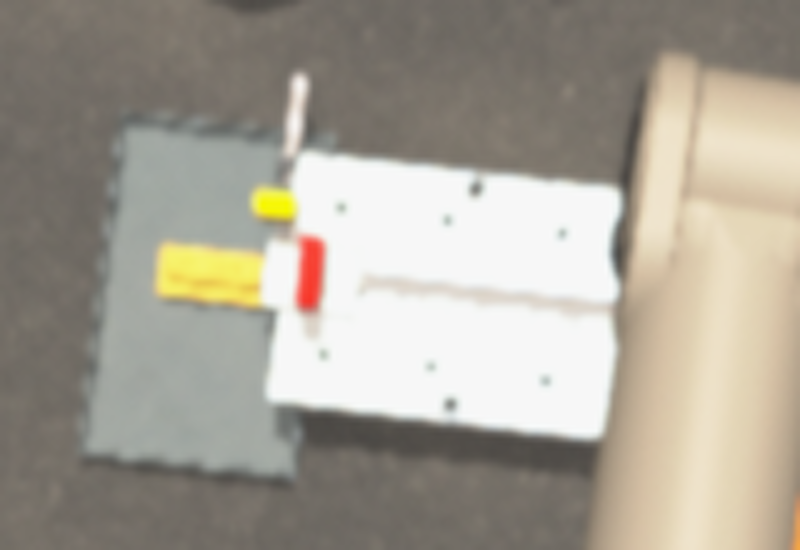

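```bash
python3 - <<'E'
from h import *
for n,uv,z in(("gate",(284.4,190.5),.095),("handle",(291.6,204.3),.095),("offcut",(271.6,204.9),.013)):
    p=onz("top",uv,z); print(n,p.round(4),topl(p).round(4))
# tray centre: crop edges
t=cv2.imread("pics/top0.png"); t1=optics.camera("top")
c=[topl(onz("top",(230+u/5,150+v/5),.016)) for u,v in ((125,120),(85,455))]; print("tray far corners",np.round(c,4))
for nm,x0,y0,x1,y1 in (("floor ref",520,170,570,190),("mug",120,210,172,265),("case",415,212,462,248),("remote",465,212,512,282)):
    a=t[y0:y1,x0:x1].astype(np.float32).mean(2);b=t1[y0:y1,x0:x1].astype(np.float32).mean(2)
    print(nm,cv2.phaseCorrelate(a,b),cv2.absdiff(a,b).mean())
E
```

```text
gate [0.6067 0.0146 0.095 ] [0.0368 0.1395 0.095 ]
handle [ 0.5653 -0.006   0.095 ] [-0.0015  0.1135  0.095 ]
offcut [0.5755 0.0598 0.013 ] [-0.0003  0.1801  0.013 ]
tray far corners [[ 0.0895  0.243   0.016 ]
 [-0.1209  0.2418  0.016 ]]
floor ref ((-0.0032803921636528344, 0.053991937088136766), 0.9785124797821045) 4.4903336
mug ((0.0019640758404086966, 0.024249960441874663), 1.0109125617845558) 4.055245
case ((-0.03756771441624451, 0.08718259365932823), 0.9092586429582702) 3.8571708
remote ((-0.03954811050842366, 0.06755486163136482), 1.0039101033299058) 4.2777104
```

```bash
python3 - <<'E'
from h import *
print(r.observe()['t'],np.abs(r.observe()['dq']).max()); print(order.job_done())
E
```

```text
14.025 0.006989225213342803
the job is handed in; nothing more can be done
None
```

I opened the gate, drove the offcut out into the tray with the scraper, and handed the job in at about 14 s. No verdict was reported.

With closed fingers I pushed the yellow grip along +x until it met the stop: the tool stopped moving and the force rose to about 10 N. I then pushed the red scraper from behind along the slot, backed off and raised the arm clear.

Last checks:

| What | Measured | Required |
|---|---|---|
| Gate opening | About 0.044–0.045 m | Above 0.041 m |
| Scraper handle, plate y | About 0.1135–0.114 m | Below 0.130 m |
| Offcut, plate y | About 0.176–0.180 m, within about 6 mm of the tray's centre line | Inside the tray walls |

- **Offcut:** taken as lying at tray height, it measures about 30 x 70 mm, which fits it lying flat. The scraper foot hid its near end in the wrist view, so its length came out slightly short.
- **Scraper:** it looks upright in the top view. I did not measure its tilt.
- **Bystanders:** the mug, black case and remote control show no shift in the top view (under 0.1 pixel).
- **Contacts:** the fingers never went below z = 0.065 m over the plate, so they stayed above the offcut. At hand-in the robot was touching nothing.

No check failed. The camera views agreed with each other to within about 3 mm.

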